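# Brush out the dust pot

### The job

Pick the scrubbing brush off the table and lay it bristles-down in the sloping rest, let go, and take it again by the end of its handle so that it can go upright into the dust pot. Scrub the inside of the pot with two full strokes, each one down until the hidden sprung plate at the bottom gives slightly (gently: never ram it to its stop) and then up until the bristle ends are nearly at the mouth. Finally lay the brush back in the sloping rest, bristles down at the stop, let go, and leave the other things on the table where they are.

Things in the scene. Friction and masses are not known exactly. Their poses are not given: they have to be found in the camera images.
- brush: flat scrubbing brush, 200 mm long, 22 mm thick throughout, 0.12 kg, lying flat at the start. Origin: middle of its length, on the underside; x runs along it to the bristle ends, y across its width, z out of its flat face (both faces alike). Pale wooden handle 24 mm wide from x = -100 to +18 mm, steel ferrule 38 mm wide to x = +43, stiff bristle block 40 mm wide to x = +100
- brush_tip (a point): centre of the bristle ends (brush x = +100, z = +11 mm)
- brush_butt (a point): centre of the handle's end (brush x = -100, z = +11 mm)
- rest: fixed plywood rest, base 180 x 90 x 12 mm. Origin: centre of its underside, z up, x level towards its low end. A rail 120 mm long, 16 mm wide (fingers can straddle it) falls at 45 degrees to +x; its face meets the end stop at x = 70, z = 32 mm. On its lowest 55 mm two cheeks, 52 mm apart, rise 18 mm. A brush laid flat on it against the stop stays, its handle 80 mm beyond the rail
- rest_low (a point): where the centre of the bristle ends (brush_tip) lies when the brush lies in the rest against the stop (rest x = +77.8, z = 39.8 mm)
- rest_high (a point): where the centre of the handle's end (brush_butt) then lies (rest x = -63.6, z = 181.2 mm)
- pot: fixed, upright, open aluminium dust pot, 72 mm outside, 64 mm inside, rim 120 mm up, on a 104 mm round flange. Origin: centre of its underside, z up. Near its bottom lies a sprung steel plate, 58 mm across; the height of its face differs each time, 29 to 53 mm above the pot's underside, and must be found by touch
- pot_mouth (a point): centre of the pot's mouth, at rim height (120 mm above the pot's origin)
- plate (a joint): how far the sprung plate in the pot is pressed down from where it rests (m): 0 free, hard stop at 0.012; says nothing about its height. It starts to give at about 2.6 N, then 0.9 N per mm. A stroke down counts from 0.002 on; beyond 0.011 it is rammed
- pliers: pliers lying flat, 160 mm, bystander
- sanding_block: cork sanding block, 110 x 64 x 38 mm, bystander
- masking_tape: roll of masking tape, 89 mm across, 25 mm high, bystander
- offcut_1: timber offcut 60 x 90 x 20 mm, bystander
- offcut_3: timber offcut 55 x 60 x 50 mm, bystander
There are look-alikes about, which are no part of the job. Of the things that look like the pot, the largest one is meant.

How it is judged:
By the outcome, as a careful person would: the job done as asked, in the order asked, and still so for the second after the job is handed in, with the robot touching nothing.
It also fails if it takes over 72 s, if anything falls off the work surface, if the arm or the gripper's body presses on something with over 40 N, if the wrist force passes 120 N, or if a joint passes its speed limit or range.

### The arm

A 6-joint arm with a two-finger parallel gripper is mounted at the origin on a cart in front of the work surface, level with it; the furniture and walls round the work are solid. World frame = base frame: x ahead of the robot, y to its left, z up, the work surface at z = 0. Lengths are in mm, angles in rad, forces in N, time in s.
With the tool pointing down it reaches from about 275 to 1000 mm from the base axis. Payload 8.4 kg.
Tool frame: the origin (TCP) lies midway between the tips of the shut fingers; the grasp point (between the pads) lies grip_depth behind it (grip_depth is the distance from the TCP to the grasp point, in mm); z points along the fingers, y is the line along which they close (so a half turn about z gives the same grasp; the last joint's range is limited). The gripper opens to 85 mm and grips with 20 to 120 N. Pads are 22 mm wide; open, the fingers measure 114 mm over their backs; the gripper's body (76 mm by 85 mm) begins 54 mm behind the grasp point. The pads swing forward as they close: fully open they stand 13 mm farther back than shut.
Start: joints at [1.132, 0.353, 1.633, -0, 1.155, -0.002], TCP at [264.4, 566.322, 231.281] pointing down, gripper open.
Joint ranges: [-2.63, 2.63], [-0.92, 2.1], [0.06, 2.66], [-1.3, 4.44], [0, 2.69], [-3.02, 3.02]. Speed limits (rad/s): [2.22, 2.22, 2.79, 3.14, 3.14, 3.14].

### API

Orientations are given as [roll, pitch, yaw] about the fixed x, y, z axes, in that order (R = Rz(yaw) Ry(pitch) Rx(roll)).
In Python, from rig import * gives the robot as it stands.
- The arm moves only by the shell command python3 -m creep 'ROWS' [FORCE]. ROWS is JSON, a list of rows, each an object of numbers: "x", "y", "z": the shift along the tool's x, y, z in mm; "rx", "ry", "rz": the turn, a rotation vector about the tool's x, y, z in rad; "hand": the finger opening in mm, from 0 to 85.4. A call has 1 to 20 rows; each row shifts and turns the commanded pose from where the row before left it, along the tool's axes as they then stand; what a row does not reach is not made up. A row lasts 1/8 s, in which the tool goes at most 62.5 mm and 10.7 degrees, less where a joint would pass 70% of its speed; a pose out of reach is approached as far as the arm can. A call with a gripper value outside its range is refused whole. The fingers move at their own pace and stop on an object; FORCE is the grip in N (left out, the last holds). Time passes only in rows, so rows that do not move let the fingers close. It gives the time, the measured TCP pose, the force, the opening and the grip force at its end, in the units of the state.
- sense(): the state, without advancing time (a new reading comes with each control period).
- grab_frame(name): name is "scene" or "top"; returns the picture (420x560x3 uint8, red, green, blue); there is no depth.
- get_calibration(name): a dict with "K" (3x3 intrinsics, pixels), "R" (3x3) and "t" (3): a world point X has camera coordinates R X + t. Camera axes: x right, y down, z forward; pixel columns grow to the right and rows downward; lengths in mm; the calibration is good to about 2 mm. A picture is of the moment at which its call begins. get_calibration takes no time and is no camera call.
- sign_off(): hands the job in; it is judged then, once.
The state is a dict: "clock": time; "qpos": joint angles; "qvel": joint speeds; "joint_efforts": joint torques, N m; "eef_pos": TCP position; "tcp_rot": TCP orientation; "contact_force": force on the tool from outside, world axes, zero at the start; "wrist_torque": the same for the moment, N m; "opening": opening from 0.0 (shut) to 1.0 (fully open); "grasp_force": force on a finger pad.
Only numpy, scipy, OpenCV 4.12 (cv2) and the standard library are available. Lean on these libraries where they do the work, as an engineer would, in place of code of your own. Each camera call takes 0.05 s, during which the arm holds its last target. There are 200 camera calls.

## Working session

There is one attempt and no reset: what is moved stays moved. The work goes in short steps, Python scripts to look and compute and a shell command to move; the robot and the scene stay as the last step left them, time stands still between calls to the robot, and variables do not carry over. Pictures are saved under pics/ and viewed, at most 10 in all, crops included, and the job is handed in when it is done.

```bash
mkdir -p pics; ls; python3 - <<'E'
from rig import *
import cv2,numpy as np
for n in("scene","top"):
    im=grab_frame(n); cv2.imwrite(f"pics/{n}0.png",cv2.cvtColor(im,cv2.COLOR_RGB2BGR))
    c=get_calibration(n); print(n,np.round(np.array(c["K"]),1).tolist(),np.round(np.array(c["R"]),4).tolist(),np.round(c["t"],1).tolist())
s=sense();print({k:np.round(v,3).tolist() for k,v in s.items()})
E
```

```text
pics
scene [[420.1, 0.0, 283.8], [0.0, 420.1, 205.6], [0.0, 0.0, 1.0]] [[0.7701, -0.6378, 0.0103], [-0.2665, -0.3364, -0.9032], [0.5795, 0.6929, -0.429]] [-399.3, 279.5, 870.1]
top [[523.3, 0.0, 268.8], [0.0, 523.3, 209.5], [0.0, 0.0, 1.0]] [[-0.0064, -0.9999, 0.0097], [-0.9835, 0.0045, -0.1806], [0.1805, -0.0107, -0.9835]] [36.7, 544.2, 1552.4]
{'clock': 0.1, 'qpos': [1.132, 0.354, 1.634, -0.0, 1.155, -0.002], 'qvel': [0.002, -0.003, -0.002, -0.001, -0.001, 0.0], 'joint_efforts': [0.001, -60.635, -34.282, 0.0, 0.004, 0.0], 'eef_pos': [264.205, 565.915, 230.629], 'tcp_rot': [-3.14, 0.0, 2.705], 'contact_force': [0.073, 0.426, 0.362], 'wrist_torque': [-0.021, -0.054, 0.002], 'grasp_force': 0.0, 'opening': 1.003}
```

View pics/scene0.png

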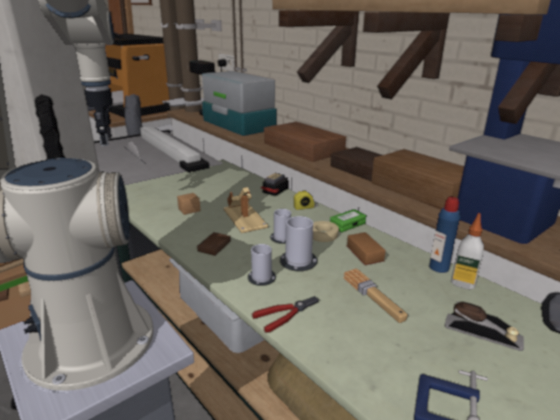

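View pics/top0.png

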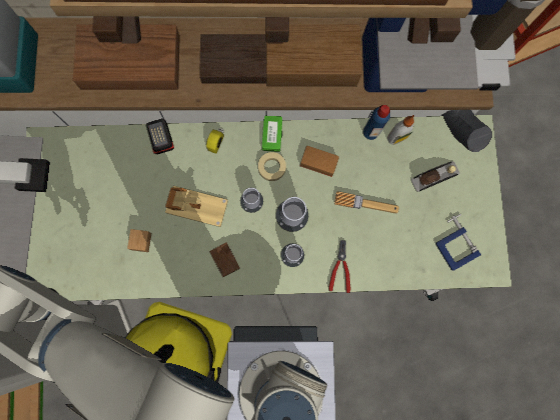

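The top view shows the brush at about (367,202), bristles on the left at (336,198), and the rest at (196,206). There are three pot-like things at (292,213), (251,200) and (292,255). The one at (292,213) has the widest mouth and flange, so it's the pot. I'll confirm that in an enlarged crop.

```bash
python3 - <<'E'
import cv2,numpy as np
t=cv2.imread("pics/top0.png"); s=cv2.imread("pics/scene0.png")
a=cv2.resize(t[170:280,155:415],None,fx=3,fy=3,interpolation=cv2.INTER_CUBIC)
cv2.imwrite("pics/cropt.png",a)
b=cv2.resize(s[170:330,190:420],None,fx=3.4,fy=3.4,interpolation=cv2.INTER_CUBIC)
cv2.imwrite("pics/crops.png",b)
E
```

```text
(no output)
```

View pics/cropt.png

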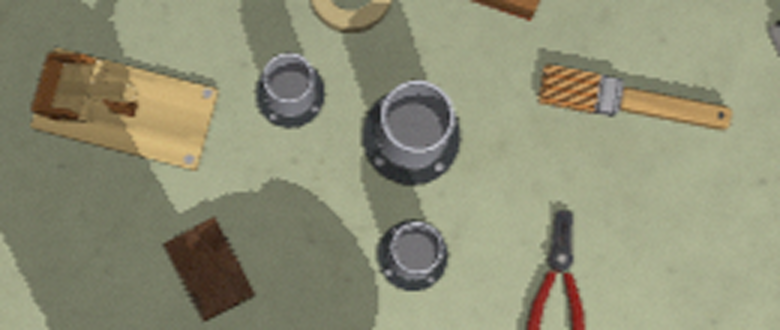

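View pics/crops.png

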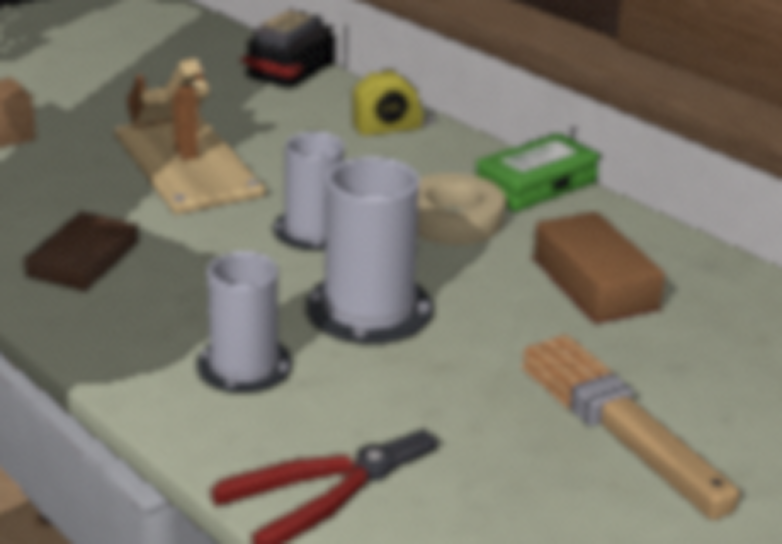

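The enlarged crops confirm it: the middle pot at top (292,213) is taller and wider than the two small ones, so it's the one meant. The rest has its dark stop at its left end (crop (45,85), world +y), so its low end faces +y. Next come the measurements.

```bash
cat > h.py <<'E'
from rig import *
import cv2,numpy as np
def ray(n,p):
    c=get_calibration(n);R=np.array(c["R"]);d=R.T@np.linalg.inv(c["K"])@np.array([p[0],p[1],1.]);return -R.T@np.array(c["t"]),d
def onz(n,p,z):
    o,d=ray(n,p);return o+d*(z-o[2])/d[2]
def tri(pt,ps):
    (a,u),(b,v)=ray("top",pt),ray("scene",ps)
    s=np.linalg.lstsq(np.c_[u,-v],b-a,rcond=None)[0];A,B=a+u*s[0],b+v*s[1];return (A+B)/2,np.linalg.norm(A-B)
def proj(n,X):
    c=get_calibration(n);p=np.array(c["K"])@(np.array(c["R"])@X+np.array(c["t"]));return p[:2]/p[2]
E
python3 - <<'E'
from h import *
np.set_printoptions(precision=1,suppress=True)
import rig;print([x for x in dir(rig) if not x.startswith('_')], getattr(rig,'grip_depth',None))
t=cv2.imread("pics/top0.png");hsv=cv2.cvtColor(t,cv2.COLOR_BGR2HSV)
def box(m,off):
    cs,_=cv2.findContours(m,cv2.RETR_EXTERNAL,cv2.CHAIN_APPROX_NONE);c=max(cs,key=cv2.contourArea)
    return c.reshape(-1,2)+off
def mask(x0,y0,x1,y1,smin,v=0):
    h=hsv[y0:y1,x0:x1];m=((h[...,0]<25)&(h[...,1]>smin)).astype(np.uint8)*255
    return cv2.morphologyEx(m,cv2.MORPH_CLOSE,np.ones((5,5))),np.array([x0,y0])
c=box(*mask(325,185,405,220,75));P=np.array([onz("top",q,22) for q in c])[:,:2]
r=cv2.minAreaRect(P.astype(np.float32));print("brush rect",r,cv2.boxPoints(r).tolist())
c=box(*mask(155,180,235,232,60))
r=cv2.minAreaRect(c.astype(np.float32));print("rest px",cv2.boxPoints(r).tolist(),len(c))
# rest base corners by hand (z=12)
cr=[(58,48),(218,88),(197,170),(32,128)]
C=np.array([onz("top",(155+a/3,170+b/3),12) for a,b in cr]);print(C);print(np.linalg.norm(np.roll(C,-1,0)-C,axis=1))
# scene base corners right end: crop (265,187),(180,212)
for a,b in [(265,187),(180,212)]: print("scene corner",onz("scene",(190+a/3.4,170+b/3.4),12))
p=(155+418/3,170+116/3);print("pot rim top@120",onz("top",p,120)); 
q=(190+373/3.4,170+180/3.4);print("tri",tri(p,q),onz("scene",q,120))
print("flange",onz("top",(155+411/3,170+137/3),6),onz("scene",(190+370/3.4,170+307/3.4),6))
E
```

```text
['MotionError', 'get_calibration', 'grab_frame', 'grip_depth', 'sense', 'sign_off'] 18.700000000000003
brush rect ((559.42529296875, -314.1338806152344), (114.51240539550781, 26.490005493164062), 78.61375427246094) [[535.1373291015625, -367.6483459472656], [561.10595703125, -372.8780822753906], [583.7132568359375, -260.6194152832031], [557.74462890625, -255.38967895507812]]
rest px [[162.9305877685547, 211.9820098876953], [170.1105194091797, 184.2879180908203], [227.7544708251953, 199.23265075683594], [220.5745391845703, 226.92674255371094]] 161
[[628.  330.8  12. ]
 [584.4 162.4  12. ]
 [497.7 183.5  12. ]
 [542.7 355.6  12. ]]
[174.   89.2 177.9  88.8]
scene corner [583.6 156.3  12. ]
scene corner [495.8 166.   12. ]
pot rim top@120 [533.6 -40.2 120. ]
tri (array([535.4, -41.3, 116.2]), np.float64(2.6076272106537806)) [531.9 -47.  120. ]
flange [532.4 -39.5   6. ] [531.5 -48.3   6. ]
```

```bash
python3 - <<'E'
from h import *
np.set_printoptions(precision=1,suppress=True)
for n,bx in (("top",(322,183,408,222)),("scene",(340,265,412,325))):
    t=cv2.imread(f"pics/{n}0.png");h=cv2.cvtColor(t,cv2.COLOR_BGR2HSV);x0,y0,x1,y1=bx
    h=h[y0:y1,x0:x1];m=((h[...,0]<25)&(h[...,1]>90)).astype(np.uint8)
    k,l,st,ce=cv2.connectedComponentsWithStats(m)
    for i in range(1,k):
        if st[i,4]>40:
            c,_=cv2.findContours((l==i).astype(np.uint8),0,cv2.CHAIN_APPROX_NONE)
            P=np.array([onz(n,q+np.array([x0,y0]),22 if n=="top" else 16)[:2] for q in max(c,key=len).reshape(-1,2)])
            print(n,st[i],cv2.minAreaRect(P.astype(np.float32)))
# pot rims: bright rim ring vs edges -> ellipse from silhouette of colour (bluish grey)
for n,bx in (("top",(272,190,312,235)),("scene",(278,205,322,275))):
    t=cv2.imread(f"pics/{n}0.png").astype(int);x0,y0,x1,y1=bx;s=t[y0:y1,x0:x1]
    m=((s[...,0]-s[...,1]>3)&(s[...,2]>105)).astype(np.uint8)
    print(n)
    for r in range(0,y1-y0,5):
        w=np.flatnonzero(m[r]);print(r+y0,(w.min()+x0,w.max()+x0) if len(w) else None,end=' ')
    ys,xs=np.nonzero(m);print('rows',ys.min()+y0,ys.max()+y0)
for X in ([534,-40,120],[534,-40,8]):print(proj("top",np.array(X)),proj("scene",np.array(X)))
E
```

```text
top [ 13   9  20  16 247] ((581.8310546875, -203.03187561035156), (58.04786682128906, 42.76410675048828), 79.2166519165039)
top [ 40  16  37  14 288] ((559.3200073242188, -314.1361999511719), (113.5108642578125, 25.770662307739258), 78.17680358886719)
scene [  4   4  24  20 262] ((578.7686157226562, -209.68165588378906), (67.52649688720703, 54.13151931762695), 79.401611328125)
scene [ 28  23  39  34 468] ((557.3232421875, -319.8652648925781), (125.06725311279297, 32.867591857910156), 77.94015502929688)
top
190 None 195 None 200 (np.int64(288), np.int64(301)) 205 (np.int64(282), np.int64(304)) 210 (np.int64(282), np.int64(306)) 215 (np.int64(284), np.int64(303)) 220 (np.int64(288), np.int64(301)) 225 (np.int64(290), np.int64(300)) 230 None rows 197 226
scene
205 None 210 (np.int64(278), np.int64(288)) 215 (np.int64(278), np.int64(289)) 220 (np.int64(278), np.int64(311)) 225 (np.int64(278), np.int64(311)) 230 (np.int64(278), np.int64(310)) 235 (np.int64(278), np.int64(309)) 240 (np.int64(279), np.int64(309)) 245 (np.int64(286), np.int64(309)) 250 (np.int64(286), np.int64(308)) 255 (np.int64(286), np.int64(308)) 260 (np.int64(288), np.int64(315)) 265 (np.int64(292), np.int64(304)) 270 None rows 209 268
[294.2 208.5] [298.5 221.7]
[292.2 215. ] [297.5 258.1]
```

```bash
cat >> h.py <<'E'
from scipy.spatial.transform import Rotation as Ro
def plan(R,p,s=None):
    """turn (rotvec in present tool axes), then shift in target axes, then shift in present axes"""
    s=s or sense();R0=Ro.from_euler("xyz",s["tcp_rot"]);R=R if isinstance(R,Ro) else Ro.from_euler("xyz",R)
    d=np.array(p)-s["eef_pos"]
    print("turn",np.round((R0.inv()*R).as_rotvec(),3),"then shift",np.round(R.inv().apply(d),1),"| shift first",np.round(R0.inv().apply(d),1))
def st():
    s=sense();print("t",round(s["clock"],2),"p",np.round(s["eef_pos"],1),"rpy",np.round(s["tcp_rot"],3),"q",np.round(s["qpos"],2),"F",np.round(s["contact_force"],1),"op",round(s["opening"]*85.4,1),"g",round(float(s["grasp_force"]),1))
E
python3 -c "
from h import *
plan([np.pi,0,1.372],[566,-280,120])"
```

```text
turn [-1.000e-03  1.000e-03  1.333e+00] then shift [-769.7  462.9  110.6] | shift first [-631.3 -638.7  111.4]
```

```bash
python3 -m creep '[{"rz":0.167},{"rz":0.167},{"rz":0.167},{"rz":0.167},{"rz":0.167},{"rz":0.166},{"rz":0.166},{"rz":0.166}]'
python3 -m creep '[{"x":-48.1,"y":28.9},{"x":-48.1,"y":28.9},{"x":-48.1,"y":28.9},{"x":-48.1,"y":28.9},{"x":-48.1,"y":28.9},{"x":-48.1,"y":28.9},{"x":-48.1,"y":28.9},{"x":-48.1,"y":28.9},{"x":-48.1,"y":28.9},{"x":-48.1,"y":28.9},{"x":-48.1,"y":28.9},{"x":-48.1,"y":28.9},{"x":-48.1,"y":28.9},{"x":-48.1,"y":28.9},{"x":-48.1,"y":28.9},{"x":-48.1,"y":28.9},{},{}]'
python3 -c "
from h import *
st();plan([np.pi,0,1.372],[566,-280,100])"
```

```text
t 0.1 p [264.2 565.9 230.6] rpy [-3.14   0.     2.705] q [ 1.13  0.35  1.63 -0.    1.16 -0.  ] F [0.1 0.4 0.4] op 85.7 g 0.0
turn [-1.000e-03  1.000e-03  1.333e+00] then shift [-769.7  462.9  130.6] | shift first [-631.3 -638.7  131.4]schema error: expected keys x, y, z, rx, ry, rz, hand
schema error: expected keys x, y, z, rx, ry, rz, hand
```

```bash
python3 -m creep '[{"x":0,"y":0,"z":0,"rx":0,"ry":0,"rz":0.167,"hand":85},{"x":0,"y":0,"z":0,"rx":0,"ry":0,"rz":0.167,"hand":85},{"x":0,"y":0,"z":0,"rx":0,"ry":0,"rz":0.167,"hand":85},{"x":0,"y":0,"z":0,"rx":0,"ry":0,"rz":0.167,"hand":85},{"x":0,"y":0,"z":0,"rx":0,"ry":0,"rz":0.167,"hand":85},{"x":0,"y":0,"z":0,"rx":0,"ry":0,"rz":0.166,"hand":85},{"x":0,"y":0,"z":0,"rx":0,"ry":0,"rz":0.166,"hand":85},{"x":0,"y":0,"z":0,"rx":0,"ry":0,"rz":0.166,"hand":85}]'
python3 -m creep '[{"x":-48.1,"y":28.9,"z":0,"rx":0,"ry":0,"rz":0,"hand":85},{"x":-48.1,"y":28.9,"z":0,"rx":0,"ry":0,"rz":0,"hand":85},{"x":-48.1,"y":28.9,"z":0,"rx":0,"ry":0,"rz":0,"hand":85},{"x":-48.1,"y":28.9,"z":0,"rx":0,"ry":0,"rz":0,"hand":85},{"x":-48.1,"y":28.9,"z":0,"rx":0,"ry":0,"rz":0,"hand":85},{"x":-48.1,"y":28.9,"z":0,"rx":0,"ry":0,"rz":0,"hand":85},{"x":-48.1,"y":28.9,"z":0,"rx":0,"ry":0,"rz":0,"hand":85},{"x":-48.1,"y":28.9,"z":0,"rx":0,"ry":0,"rz":0,"hand":85},{"x":-48.1,"y":28.9,"z":0,"rx":0,"ry":0,"rz":0,"hand":85},{"x":-48.1,"y":28.9,"z":0,"rx":0,"ry":0,"rz":0,"hand":85},{"x":-48.1,"y":28.9,"z":0,"rx":0,"ry":0,"rz":0,"hand":85},{"x":-48.1,"y":28.9,"z":0,"rx":0,"ry":0,"rz":0,"hand":85},{"x":-48.1,"y":28.9,"z":0,"rx":0,"ry":0,"rz":0,"hand":85},{"x":-48.1,"y":28.9,"z":0,"rx":0,"ry":0,"rz":0,"hand":85},{"x":-48.1,"y":28.9,"z":0,"rx":0,"ry":0,"rz":0,"hand":85},{"x":-48.1,"y":28.9,"z":0,"rx":0,"ry":0,"rz":0,"hand":85},{"x":0,"y":0,"z":0,"rx":0,"ry":0,"rz":0,"hand":85},{"x":0,"y":0,"z":0,"rx":0,"ry":0,"rz":0,"hand":85}]'
python3 -c "
from h import *
st();plan([np.pi,0,1.372],[566,-280,2.5])"
```

```text
clock: 1.1
eef_pos: [264.3, 566.0, 230.8]
tcp_rot: [-3.141, 0.001, 1.366]
contact_force: [-0.1, -0.5, -0.1]
opening: 0.995
grasp_force: 0.0
clock: 3.35
eef_pos: [564.9, -279.1, 230.5]
tcp_rot: [-3.14, -0.001, 1.371]
contact_force: [-0.0, 0.6, -0.5]
opening: 0.996
grasp_force: 0.0
t 3.35 p [ 564.9 -279.1  230.5] rpy [-3.140e+00 -1.000e-03  1.371e+00] q [-0.46  0.36  1.62  0.    1.16 -0.26] F [-0.   0.6 -0.5] op 85.1 g 0.0
turn [-0.002 -0.001 -0.001] then shift [ -0.7   1.3 228. ] | shift first [ -0.8   1.7 228. ]
```

```bash
python3 -m creep '[{"x":0,"y":1.5,"z":40,"rx":0,"ry":0,"rz":0,"hand":85},{"x":0,"y":0,"z":40,"rx":0,"ry":0,"rz":0,"hand":85},{"x":0,"y":0,"z":40,"rx":0,"ry":0,"rz":0,"hand":85},{"x":0,"y":0,"z":40,"rx":0,"ry":0,"rz":0,"hand":85},{"x":0,"y":0,"z":25,"rx":0,"ry":0,"rz":0,"hand":85},{"x":0,"y":0,"z":20,"rx":0,"ry":0,"rz":0,"hand":80},{"x":0,"y":0,"z":15,"rx":0,"ry":0,"rz":0,"hand":70},{"x":0,"y":0,"z":7.5,"rx":0,"ry":0,"rz":0,"hand":60},{"x":0,"y":0,"z":0,"rx":0,"ry":0,"rz":0,"hand":50},{"x":0,"y":0,"z":0,"rx":0,"ry":0,"rz":0,"hand":35}]' 50
python3 -m creep '[{"x":0,"y":0,"z":0,"rx":0,"ry":0,"rz":0,"hand":15},{"x":0,"y":0,"z":0,"rx":0,"ry":0,"rz":0,"hand":15},{"x":0,"y":0,"z":0,"rx":0,"ry":0,"rz":0,"hand":15},{"x":0,"y":0,"z":0,"rx":0,"ry":0,"rz":0,"hand":15},{"x":0,"y":0,"z":0,"rx":0,"ry":0,"rz":0,"hand":15},{"x":0,"y":0,"z":0,"rx":0,"ry":0,"rz":0,"hand":15}]' 50
python3 -c "
from h import *
st()"
```

```text
clock: 4.6
eef_pos: [567.5, -280.1, 4.5]
tcp_rot: [3.14, 0.0, 1.372]
contact_force: [-0.3, -0.2, -0.5]
opening: 0.414
grasp_force: 0.0
clock: 5.35
eef_pos: [567.7, -280.2, 4.8]
tcp_rot: [3.14, 0.0, 1.372]
contact_force: [-0.5, 0.2, 6.6]
opening: 0.268
grasp_force: 50.5
t 5.35 p [ 567.7 -280.2    4.8] rpy [3.14  0.    1.372] q [-0.46  0.64  1.75 -0.    0.75 -0.26] F [-0.5  0.2  6.6] op 22.9 g 50.5
```

```bash
cat >> h.py <<'E'
RC=np.array([564.,257.,0]);RY=1.316
POT=np.array([533.5,-41.5,0])
ex=np.array([np.cos(RY),np.sin(RY),0]);ez=np.array([0,0,1.]);s5=np.sqrt(.5)
b=s5*(ex-ez);n=s5*(ex+ez);LOW=RC+77.8*ex+39.8*ez
def Rm(x,z): return Ro.from_matrix(np.c_[x,np.cross(z,x),z])
R1=Rm(b,-n)      # first lay: tool x = brush x, tool z = -normal
R2=Rm(n,b)       # end grasp: tool z = brush x, tool x = normal
def rest1(back,up,bx=-6,bz=4.8): return LOW+b*(bx-100-back)+n*(bz-11+up)
def rest2(back,up,bx): return LOW+b*(bx-100-back)+n*up
E
python3 - <<'E'
from h import *
for nm,R,p in(("lay",R1,rest1(12,40)),("end",R2,rest2(60,0,-75+18.7)),("down",Ro.from_euler("xyz",[np.pi,0,RY]),[564,200,250])):
    print(nm,np.round(p,0),np.round(R.as_euler("xyz"),2))
    w=np.array(p)-R.as_matrix()[:,2]*250;q1=np.arctan2(w[1],w[0])
    for sm in(1.6,1.9,2.2):
        M=(Ro.from_euler("y",-sm)*Ro.from_euler("z",-q1)*R*Ro.from_euler("z",-np.pi/2))
        e=M.as_euler("ZYZ");print(round(q1,2),sm,np.round(e,2),np.round([e[0]-np.pi,-e[1],e[2]-np.pi],2))
st()
E
python3 -m creep '[{"x":0,"y":0,"z":-15,"rx":0,"ry":0,"rz":0,"hand":15},{"x":0,"y":0,"z":-30,"rx":0,"ry":0,"rz":0,"hand":15},{"x":0,"y":0,"z":-50,"rx":0,"ry":0,"rz":0,"hand":15},{"x":0,"y":0,"z":-50,"rx":0,"ry":0,"rz":0,"hand":15},{"x":0,"y":0,"z":-50,"rx":0,"ry":0,"rz":0,"hand":15},{"x":0,"y":0,"z":-50,"rx":0,"ry":0,"rz":0,"hand":15},{"x":0,"y":0,"z":-15,"rx":0,"ry":0,"rz":0,"hand":15},{"x":0,"y":0,"z":0,"rx":0,"ry":0,"rz":0,"hand":15}]'
```

```text
lay [569. 275. 147.] [3.14 0.79 1.32]
0.63 1.6 [-0.56  2.12  0.73] [-3.7  -2.12 -2.41]
0.63 1.9 [-0.49  1.86  0.89] [-3.63 -1.86 -2.25]
0.63 2.2 [-0.47  1.6   1.03] [-3.61 -1.6  -2.11]
end [545. 184. 193.] [ 3.14 -0.79  1.32]
0.03 1.6 [0.77 1.35 0.18] [-2.37 -1.35 -2.96]
0.03 1.9 [ 0.84  1.14 -0.05] [-2.3  -1.14 -3.19]
0.03 2.2 [ 0.98  0.96 -0.32] [-2.16 -0.96 -3.46]
down [564 200 250] [3.14 0.   1.32]
0.34 1.6 [-0.    1.54  0.6 ] [-3.14 -1.54 -2.55]
0.34 1.9 [-0.    1.24  0.6 ] [-3.14 -1.24 -2.55]
0.34 2.2 [-0.    0.94  0.6 ] [-3.14 -0.94 -2.55]
t 5.35 p [ 567.7 -280.2    4.8] rpy [3.14  0.    1.372] q [-0.46  0.64  1.75 -0.    0.75 -0.26] F [-0.5  0.2  6.6] op 22.9 g 50.5
clock: 6.35
eef_pos: [567.1, -279.8, 264.7]
tcp_rot: [3.14, 0.0, 1.372]
contact_force: [-0.5, -0.6, -2.3]
opening: 0.265
grasp_force: 49.7
```

```bash
python3 -c "
from h import *
print(rest1(12,130));D=Ro.from_euler('xyz',[np.pi,0,RY]);plan(D,rest1(12,130));print((D.inv()*R1).as_rotvec())"
```

```text
[584.64306444 336.2570099  210.77841969]
turn [0.002 0.    0.056] then shift [ 600.6 -138.3   53.9] | shift first [ 607.4 -104.7   53.5]
[ 5.69639976e-17 -7.85398163e-01 -4.80917673e-17]
```

```bash
python3 -m creep '[{"x":50.6,"y":-8.7,"z":0,"rx":0,"ry":0,"rz":0,"hand":15},{"x":50.6,"y":-8.7,"z":0,"rx":0,"ry":0,"rz":0,"hand":15},{"x":50.6,"y":-8.7,"z":0,"rx":0,"ry":0,"rz":0,"hand":15},{"x":50.6,"y":-8.7,"z":0,"rx":0,"ry":0,"rz":0,"hand":15},{"x":50.6,"y":-8.7,"z":0,"rx":0,"ry":0,"rz":0,"hand":15},{"x":50.6,"y":-8.7,"z":0,"rx":0,"ry":0,"rz":0,"hand":15},{"x":50.6,"y":-8.7,"z":0,"rx":0,"ry":0,"rz":0,"hand":15},{"x":50.6,"y":-8.7,"z":0,"rx":0,"ry":0,"rz":0,"hand":15},{"x":50.6,"y":-8.7,"z":0,"rx":0,"ry":0,"rz":0,"hand":15},{"x":50.6,"y":-8.7,"z":0,"rx":0,"ry":0,"rz":0,"hand":15},{"x":50.6,"y":-8.7,"z":0,"rx":0,"ry":0,"rz":0,"hand":15},{"x":50.6,"y":-8.7,"z":0,"rx":0,"ry":0,"rz":0.056,"hand":15},{"x":0,"y":0,"z":0,"rx":0,"ry":-0.157,"rz":0,"hand":15},{"x":0,"y":0,"z":0,"rx":0,"ry":-0.157,"rz":0,"hand":15},{"x":0,"y":0,"z":0,"rx":0,"ry":-0.157,"rz":0,"hand":15},{"x":0,"y":0,"z":0,"rx":0,"ry":-0.157,"rz":0,"hand":15},{"x":0,"y":0,"z":0,"rx":0,"ry":-0.157,"rz":0,"hand":15},{"x":0,"y":0,"z":0,"rx":0,"ry":0,"rz":0,"hand":15},{"x":0,"y":0,"z":0,"rx":0,"ry":0,"rz":0,"hand":15}]'
python3 - <<'E'
from h import *
st();plan(R1,rest1(12,40))
for k in("scene","top"):cv2.imwrite(f"pics/{k}1.png",cv2.cvtColor(grab_frame(k),cv2.COLOR_RGB2BGR))
a=cv2.imread("pics/top1.png")[120:280,140:300];c=cv2.imread("pics/scene1.png")[90:250,150:310]
cv2.imwrite("pics/pair1.png",cv2.resize(np.hstack([a,c]),None,fx=2.5,fy=2.5,interpolation=2))
E
```

```text
clock: 8.72
eef_pos: [584.6, 335.7, 262.6]
tcp_rot: [-3.14, 0.784, 1.317]
contact_force: [0.3, -0.1, -0.8]
opening: 0.268
grasp_force: 49.6
t 8.72 p [584.6 335.7 262.6] rpy [-3.14   0.784  1.317] q [ 0.72  0.78  1.06 -0.44  1.95  0.95] F [ 0.3 -0.1 -0.8] op 22.9 g 49.6
turn [-0.001 -0.002  0.001] then shift [ 3.700e+01 -1.000e-01  1.263e+02] | shift first [ 36.8   0.  126.3]
```

View pics/pair1.png

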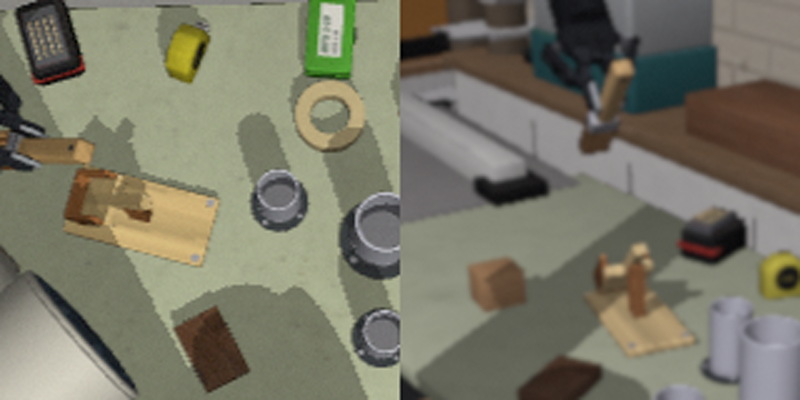

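Left (top view): the brush is held and tilted, its butt at about (175,181), with the empty rest below it at (196,206). Right (scene): the bristles point down. I'll compare this with the predicted butt pixel, then go in.

```bash
python3 - <<'E'
from h import *
s=sense();T=s["eef_pos"];R=Ro.from_euler("xyz",s["tcp_rot"]).as_matrix()
for z in(-17.2,-6.2,4.8):print(np.round(proj("top",T+R@[-94,0,z]),1))
# mask of the handle in top view
t=cv2.imread("pics/top1.png");h=cv2.cvtColor(t,cv2.COLOR_BGR2HSV)[165:195,145:182];m=((h[...,0]<25)&(h[...,1]>80)).astype(np.uint8)
ys,xs=np.nonzero(m);print(xs.max()+145, [(x+145,ys[xs==x].min()+165,ys[xs==x].max()+165) for x in range(12,37,3) if (xs==x).any()])
print([np.round(proj("top",T+R@[a,0,-17.2]),1) for a in (-30,-60,-90)])
E
```

```text
[170.8 178.4]
[174.3 179.8]
[177.8 181.3]
181 [(157, np.int64(175), np.int64(184)), (160, np.int64(175), np.int64(185)), (163, np.int64(175), np.int64(184)), (166, np.int64(175), np.int64(185)), (169, np.int64(175), np.int64(194)), (172, np.int64(175), np.int64(194)), (175, np.int64(177), np.int64(194)), (178, np.int64(187), np.int64(194)), (181, np.int64(188), np.int64(194))]
[array([157. , 178.3]), array([163.4, 178.3]), array([169.9, 178.4])]
```

```bash
sed -i 's/RC=np.array(\[564.,257/RC=np.array([566.,257/;s/POT=np.array(\[533.5,-41.5/POT=np.array([535.5,-40.5/' h.py; python3 -c "
from h import *
plan(R1,rest1(12,0))"
```

```text
turn [-0.    -0.004 -0.001] then shift [ 39.1   1.4 167.4] | shift first [ 38.5   1.3 167.5]
```

Move in to 20 mm above the face, then go on slowly.

```bash
python3 -m creep '[{"x":13,"y":0.5,"z":40,"rx":0,"ry":0,"rz":0,"hand":15},{"x":13,"y":0.5,"z":40,"rx":0,"ry":0,"rz":0,"hand":15},{"x":13,"y":0.5,"z":40,"rx":0,"ry":0,"rz":0,"hand":15},{"x":0,"y":0,"z":27,"rx":0,"ry":0,"rz":0,"hand":15},{"x":0,"y":0,"z":0,"rx":0,"ry":0,"rz":0,"hand":15}]'
python3 -c "
from h import *
st();plan(R1,rest1(12,0))"
python3 -m creep '[{"x":0,"y":0,"z":4,"rx":0,"ry":0,"rz":0,"hand":15},{"x":0,"y":0,"z":4,"rx":0,"ry":0,"rz":0,"hand":15},{"x":0,"y":0,"z":4,"rx":0,"ry":0,"rz":0,"hand":15},{"x":0,"y":0,"z":0,"rx":0,"ry":0,"rz":0,"hand":15}]'
```

```text
clock: 9.45
eef_pos: [566.5, 260.0, 132.7]
tcp_rot: [-3.141, 0.785, 1.314]
contact_force: [0.9, 0.3, -1.7]
opening: 0.264
grasp_force: 49.6
t 9.45 p [566.5 260.  132.7] rpy [-3.141  0.785  1.314] q [ 0.66  0.81  1.32 -0.44  1.67  1.03] F [ 0.9  0.3 -1.7] op 22.5 g 49.6
turn [-0.002 -0.001 -0.001] then shift [ 0.5  0.3 19. ] | shift first [ 0.5  0.4 19. ]
clock: 9.95
eef_pos: [564.7, 253.6, 123.7]
tcp_rot: [-3.141, 0.785, 1.316]
contact_force: [-0.1, -0.7, -1.0]
opening: 0.27
grasp_force: 49.6
```

```bash
python3 -m creep '[{"x":0,"y":0,"z":2,"rx":0,"ry":0,"rz":0,"hand":15},{"x":0,"y":0,"z":2,"rx":0,"ry":0,"rz":0,"hand":15},{"x":0,"y":0,"z":1,"rx":0,"ry":0,"rz":0,"hand":15},{"x":0,"y":0,"z":0,"rx":0,"ry":0,"rz":0,"hand":15}]'
python3 -m creep '[{"x":0,"y":0,"z":1,"rx":0,"ry":0,"rz":0,"hand":15},{"x":0,"y":0,"z":1,"rx":0,"ry":0,"rz":0,"hand":15},{"x":0,"y":0,"z":0,"rx":0,"ry":0,"rz":0,"hand":15}]'
python3 -m creep '[{"x":0,"y":0,"z":1,"rx":0,"ry":0,"rz":0,"hand":15},{"x":0,"y":0,"z":1,"rx":0,"ry":0,"rz":0,"hand":15},{"x":0,"y":0,"z":0,"rx":0,"ry":0,"rz":0,"hand":15}]'
python3 -c "
from h import *
st();plan(R1,rest1(12,0))"
```

```text
clock: 10.45
eef_pos: [563.8, 250.1, 120.1]
tcp_rot: [-3.141, 0.785, 1.316]
contact_force: [0.7, -0.4, -1.4]
opening: 0.267
grasp_force: 49.6
clock: 10.82
eef_pos: [563.8, 249.6, 119.5]
tcp_rot: [3.141, 0.784, 1.315]
contact_force: [-0.4, 5.3, 5.1]
opening: 0.264
grasp_force: 50.6
clock: 11.2
eef_pos: [563.8, 249.5, 119.4]
tcp_rot: [3.139, 0.782, 1.314]
contact_force: [-0.9, 11.4, 13.3]
opening: 0.267
grasp_force: 52.1
t 11.2 p [563.8 249.5 119.4] rpy [3.139 0.782 1.314] q [ 0.66  0.81  1.35 -0.45  1.64  1.04] F [-0.9 11.4 13.3] op 22.8 g 52.1
turn [ 0.002 -0.004 -0.001] then shift [-1.1  0.3  2. ] | shift first [-1.1  0.3  2. ]
```

```bash
python3 -m creep '[{"x":0,"y":0,"z":-3,"rx":0,"ry":0,"rz":0,"hand":15},{"x":3,"y":0,"z":0,"rx":0,"ry":0,"rz":0,"hand":15},{"x":3,"y":0,"z":0,"rx":0,"ry":0,"rz":0,"hand":15},{"x":2,"y":0,"z":0,"rx":0,"ry":0,"rz":0,"hand":15},{"x":0,"y":0,"z":0,"rx":0,"ry":0,"rz":0,"hand":15}]'
python3 -m creep '[{"x":1,"y":0,"z":0,"rx":0,"ry":0,"rz":0,"hand":15},{"x":1,"y":0,"z":0,"rx":0,"ry":0,"rz":0,"hand":15},{"x":0,"y":0,"z":0,"rx":0,"ry":0,"rz":0,"hand":15}]'
python3 -m creep '[{"x":1,"y":0,"z":0,"rx":0,"ry":0,"rz":0,"hand":15},{"x":1,"y":0,"z":0,"rx":0,"ry":0,"rz":0,"hand":15},{"x":0,"y":0,"z":0,"rx":0,"ry":0,"rz":0,"hand":15}]'
python3 -c "
from h import *
st();plan(R1,rest1(0,0))"
```

```text
clock: 11.82
eef_pos: [565.4, 254.9, 113.9]
tcp_rot: [3.141, 0.786, 1.315]
contact_force: [0.3, 1.0, 5.0]
opening: 0.262
grasp_force: 50.4
clock: 12.2
eef_pos: [565.7, 256.2, 112.6]
tcp_rot: [3.141, 0.786, 1.315]
contact_force: [-0.1, 0.6, 4.9]
opening: 0.264
grasp_force: 50.5
clock: 12.58
eef_pos: [566.0, 257.6, 111.2]
tcp_rot: [3.141, 0.786, 1.315]
contact_force: [1.9, 1.2, 5.7]
opening: 0.265
grasp_force: 50.5
t 12.57 p [566.  257.6 111.2] rpy [3.141 0.786 1.315] q [ 0.66  0.83  1.33 -0.45  1.64  1.04] F [1.9 1.2 5.7] op 22.7 g 50.5
turn [ 0.  0. -0.] then shift [-0.9  0.1  2.1] | shift first [-0.9  0.1  2.1]
```

```bash
python3 -m creep '[{"x":1,"y":0,"z":0,"rx":0,"ry":0,"rz":0,"hand":15},{"x":1,"y":0,"z":0,"rx":0,"ry":0,"rz":0,"hand":15},{"x":0,"y":0,"z":0,"rx":0,"ry":0,"rz":0,"hand":15}]'
python3 -m creep '[{"x":1,"y":0,"z":0,"rx":0,"ry":0,"rz":0,"hand":15},{"x":1,"y":0,"z":0,"rx":0,"ry":0,"rz":0,"hand":15},{"x":0,"y":0,"z":0,"rx":0,"ry":0,"rz":0,"hand":15}]'
python3 -m creep '[{"x":1,"y":0,"z":0,"rx":0,"ry":0,"rz":0,"hand":15},{"x":1,"y":0,"z":0,"rx":0,"ry":0,"rz":0,"hand":15},{"x":0,"y":0,"z":0,"rx":0,"ry":0,"rz":0,"hand":15}]'
python3 -c "
from h import *
st();plan(R1,rest1(0,0))"
```

```text
clock: 12.95
eef_pos: [566.3, 258.8, 110.0]
tcp_rot: [3.141, 0.786, 1.315]
contact_force: [0.2, 1.4, 6.5]
opening: 0.266
grasp_force: 50.5
clock: 13.32
eef_pos: [566.3, 258.8, 109.9]
tcp_rot: [3.141, 0.79, 1.314]
contact_force: [-2.2, -4.5, 12.9]
opening: 0.265
grasp_force: 50.6
clock: 13.7
eef_pos: [566.4, 258.8, 109.9]
tcp_rot: [3.141, 0.794, 1.314]
contact_force: [-3.1, -9.4, 20.8]
opening: 0.27
grasp_force: 50.7
t 13.7 p [566.4 258.8 109.9] rpy [3.141 0.794 1.314] q [ 0.67  0.84  1.32 -0.45  1.65  1.04] F [-3.1 -9.4 20.8] op 23.0 g 50.7
turn [-0.001  0.008 -0.002] then shift [-2.7  0.1  2. ] | shift first [-2.7  0.1  2.1]
```

```bash
python3 -m creep '[{"x":-3,"y":0,"z":0,"rx":0,"ry":0,"rz":0,"hand":15},{"x":0,"y":0,"z":0,"rx":0,"ry":0,"rz":0,"hand":26},{"x":0,"y":0,"z":0,"rx":0,"ry":0,"rz":0,"hand":50},{"x":0,"y":0,"z":0,"rx":0,"ry":0,"rz":0,"hand":60},{"x":0,"y":0,"z":0,"rx":0,"ry":0,"rz":0,"hand":60},{"x":0,"y":0,"z":-20,"rx":0,"ry":0,"rz":0,"hand":60},{"x":0,"y":0,"z":-40,"rx":0,"ry":0,"rz":0,"hand":60},{"x":0,"y":0,"z":-50,"rx":0,"ry":0,"rz":0,"hand":60},{"x":0,"y":0,"z":-50,"rx":0,"ry":0,"rz":0,"hand":60},{"x":0,"y":0,"z":0,"rx":0,"ry":0,"rz":0,"hand":60}]' 50
python3 - <<'E'
from h import *
st()
for k in("scene","top"):cv2.imwrite(f"pics/{k}2.png",cv2.cvtColor(grab_frame(k),cv2.COLOR_RGB2BGR))
a=cv2.imread("pics/top2.png")[120:280,140:300];c=cv2.imread("pics/scene2.png")[90:250,150:310]
cv2.imwrite("pics/pair2.png",cv2.resize(np.hstack([a,c]),None,fx=2.5,fy=2.5,interpolation=2))
E
```

```text
clock: 14.95
eef_pos: [595.9, 373.0, 225.9]
tcp_rot: [3.136, 0.779, 1.314]
contact_force: [-0.3, -0.3, -0.4]
opening: 0.702
grasp_force: 0.0
t 14.95 p [595.9 373.  225.9] rpy [3.136 0.779 1.314] q [ 0.74  0.87  0.98 -0.43  1.95  0.98] F [-0.3 -0.3 -0.4] op 60.0 g 0.0
```

View pics/pair2.png

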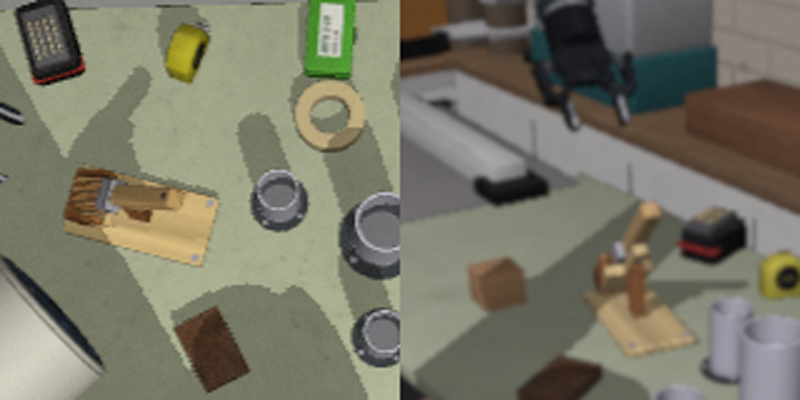

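The brush lies in the rest, flat on the rail with its bristles at the stop. In the top half its butt is at crop (180,196), which is pixel (212,198). I'll update the rest pose from the touch, then rise, turn the hand to the handle's axis and approach.

```bash
sed -i 's/^ex=\(.*\)$/ex=\1\nRC=RC+3.3*ex/' h.py; python3 -c "
from h import *
print(proj('top',LOW-200*b),proj('scene',LOW-200*b),'scene seen',150+(650-400)/2.5,90+212/2.5)"
python3 -m creep '[{"x":-35,"y":0,"z":-35,"rx":0,"ry":0,"rz":0,"hand":60},{"x":-35,"y":0,"z":-35,"rx":0,"ry":0,"rz":0,"hand":60},{"x":-25,"y":0,"z":-25,"rx":0,"ry":0,"rz":0,"hand":60},{"x":0,"y":0,"z":0,"rx":0,"ry":0.157,"rz":0,"hand":60},{"x":0,"y":0,"z":0,"rx":0,"ry":0.157,"rz":0,"hand":60},{"x":0,"y":0,"z":0,"rx":0,"ry":0.157,"rz":0,"hand":60},{"x":0,"y":0,"z":0,"rx":0,"ry":0.157,"rz":0,"hand":60},{"x":0,"y":0,"z":0,"rx":0,"ry":0.157,"rz":0,"hand":60},{"x":0,"y":0,"z":0,"rx":0,"ry":0.157,"rz":0,"hand":60},{"x":0,"y":0,"z":0,"rx":0,"ry":0.157,"rz":0,"hand":60},{"x":0,"y":0,"z":0,"rx":0,"ry":0.157,"rz":0,"hand":60},{"x":0,"y":0,"z":0,"rx":0,"ry":0.157,"rz":0,"hand":60},{"x":0,"y":0,"z":0,"rx":0,"ry":0.157,"rz":0,"hand":60},{"x":0,"y":0,"z":0,"rx":0,"ry":0,"rz":0,"hand":60}]'
python3 -c "
from h import *
st();plan(R2,rest2(80,0,-58))"
```

```text
[210.60143291 199.06891337] [250.16802227 172.71963157] scene seen 250.0 174.8
clock: 16.8
eef_pos: [593.3, 366.5, 353.0]
tcp_rot: [-3.133, -0.782, 1.306]
contact_force: [-0.2, -0.4, -0.0]
opening: 0.704
grasp_force: 0.0
t 16.8 p [593.3 366.5 353. ] rpy [-3.133 -0.782  1.306] q [0.24 0.21 1.77 0.88 0.94 0.04] F [-0.2 -0.4 -0. ] op 60.1 g 0.0
turn [-0.001  0.004 -0.007] then shift [-243.9    1.1  -38.9] | shift first [-244.     2.8  -38.1]
```

```bash
python3 -m creep '[{"x":0,"y":0,"z":-39,"rx":0,"ry":0,"rz":-0.007,"hand":60},{"x":-50,"y":0,"z":0,"rx":0,"ry":0,"rz":0,"hand":60},{"x":-50,"y":0,"z":0,"rx":0,"ry":0,"rz":0,"hand":60},{"x":-50,"y":0,"z":0,"rx":0,"ry":0,"rz":0,"hand":60},{"x":-50,"y":1,"z":0,"rx":0,"ry":0,"rz":0,"hand":60},{"x":-44,"y":0,"z":0,"rx":0,"ry":0,"rz":0,"hand":60},{"x":0,"y":0,"z":0,"rx":0,"ry":0,"rz":0,"hand":60},{"x":0,"y":0,"z":0,"rx":0,"ry":0,"rz":0,"hand":60}]'
python3 -c "
from h import *
st();plan(R2,rest2(0,0,-58))"
```

```text
clock: 17.8
eef_pos: [547.6, 175.2, 212.2]
tcp_rot: [3.135, -0.784, 1.326]
contact_force: [0.4, 0.1, 0.1]
opening: 0.7
grasp_force: 0.0
t 17.8 p [547.6 175.2 212.2] rpy [ 3.135 -0.784  1.326] q [-0.12  0.3   2.02  1.    0.99 -0.53] F [0.4 0.1 0.1] op 59.8 g 0.0
turn [-0.001  0.002  0.007] then shift [-5.3 -2.8 80.5] | shift first [-5.2 -2.8 80.5]
```

```bash
python3 -m creep '[{"x":-5.2,"y":-2.8,"z":0,"rx":0,"ry":0,"rz":0.007,"hand":60},{"x":0,"y":0,"z":20,"rx":0,"ry":0,"rz":0,"hand":60},{"x":0,"y":0,"z":20,"rx":0,"ry":0,"rz":0,"hand":60},{"x":0,"y":0,"z":20,"rx":0,"ry":0,"rz":0,"hand":60},{"x":0,"y":0,"z":20,"rx":0,"ry":0,"rz":0,"hand":60},{"x":0,"y":0,"z":0,"rx":0,"ry":0,"rz":0,"hand":60},{"x":0,"y":0,"z":0,"rx":0,"ry":0,"rz":0,"hand":40}]' 80
python3 -c "
from h import *
st();plan(R2,rest2(0,0,-58))"
```

```text
clock: 18.68
eef_pos: [557.7, 226.7, 151.2]
tcp_rot: [-3.141, -0.785, 1.316]
contact_force: [0.5, -0.2, -0.6]
opening: 0.505
grasp_force: 0.0
t 18.68 p [557.7 226.7 151.2] rpy [-3.141 -0.785  1.316] q [-0.02  0.42  2.04  1.14  0.86 -0.62] F [ 0.5 -0.2 -0.6] op 43.1 g 0.0
turn [-0.  0. -0.] then shift [0.7 0.4 0.3] | shift first [0.7 0.4 0.3]
```

Well aligned. Close on the handle and look before lifting.

```bash
python3 -m creep '[{"x":0.7,"y":0.4,"z":0,"rx":0,"ry":0,"rz":0,"hand":30},{"x":0,"y":0,"z":0,"rx":0,"ry":0,"rz":0,"hand":15},{"x":0,"y":0,"z":0,"rx":0,"ry":0,"rz":0,"hand":15},{"x":0,"y":0,"z":0,"rx":0,"ry":0,"rz":0,"hand":15},{"x":0,"y":0,"z":0,"rx":0,"ry":0,"rz":0,"hand":15},{"x":0,"y":0,"z":0,"rx":0,"ry":0,"rz":0,"hand":15}]' 80
python3 -m creep '[{"x":10,"y":0,"z":0,"rx":0,"ry":0,"rz":0,"hand":15},{"x":20,"y":0,"z":0,"rx":0,"ry":0,"rz":0,"hand":15},{"x":30,"y":0,"z":-15,"rx":0,"ry":0,"rz":0,"hand":15},{"x":40,"y":0,"z":-40,"rx":0,"ry":0,"rz":0,"hand":15},{"x":40,"y":0,"z":-40,"rx":0,"ry":0,"rz":0,"hand":15},{"x":0,"y":0,"z":0,"rx":0,"ry":0,"rz":0,"hand":15}]'
python3 -c "
from h import *
st();D=Ro.from_euler('xyz',[np.pi,0,RY]);plan(D,[POT[0],POT[1],130+158+30])"
```

```text
clock: 19.42
eef_pos: [558.6, 226.6, 152.5]
tcp_rot: [3.14, -0.785, 1.316]
contact_force: [-3.0, -5.1, 6.3]
opening: 0.272
grasp_force: 78.6
clock: 20.18
eef_pos: [568.2, 257.9, 323.1]
tcp_rot: [3.13, -0.788, 1.323]
contact_force: [-0.2, -0.2, -2.2]
opening: 0.273
grasp_force: 78.7
t 20.18 p [568.2 257.9 323.1] rpy [ 3.13  -0.788  1.323] q [ 0.04  0.18  1.89  0.92  1.02 -0.19] F [-0.2 -0.2 -2.2] op 23.4 g 78.7
turn [ 0.008 -0.788  0.003] then shift [-297.    43.6    5.1] | shift first [-213.4   43.7 -206.7]
```

```bash
python3 -m creep '[{"x":10,"y":0,"z":-10,"rx":0,"ry":-0.158,"rz":0,"hand":15},{"x":0,"y":0,"z":0,"rx":0.008,"ry":-0.158,"rz":0.003,"hand":15},{"x":0,"y":0,"z":0,"rx":0,"ry":-0.158,"rz":0,"hand":15},{"x":0,"y":0,"z":0,"rx":0,"ry":-0.157,"rz":0,"hand":15},{"x":0,"y":0,"z":0,"rx":0,"ry":-0.157,"rz":0,"hand":15},{"x":-37,"y":5.5,"z":0,"rx":0,"ry":0,"rz":0,"hand":15},{"x":-37,"y":5.5,"z":0,"rx":0,"ry":0,"rz":0,"hand":15},{"x":-37,"y":5.5,"z":0,"rx":0,"ry":0,"rz":0,"hand":15},{"x":-37,"y":5.5,"z":0,"rx":0,"ry":0,"rz":0,"hand":15},{"x":-37,"y":5.5,"z":0,"rx":0,"ry":0,"rz":0,"hand":15},{"x":-37,"y":5.5,"z":0,"rx":0,"ry":0,"rz":0,"hand":15},{"x":-37,"y":5.5,"z":0,"rx":0,"ry":0,"rz":0,"hand":15},{"x":-37,"y":5.1,"z":0,"rx":0,"ry":0,"rz":0,"hand":15},{"x":0,"y":0,"z":0,"rx":0,"ry":0,"rz":0,"hand":15},{"x":0,"y":0,"z":0,"rx":0,"ry":0,"rz":0,"hand":15}]'
python3 - <<'E'
from h import *
st();D=Ro.from_euler('xyz',[np.pi,0,RY]);plan(D,[POT[0],POT[1],130+158])
for k in("scene","top"):cv2.imwrite(f"pics/{k}3.png",cv2.cvtColor(grab_frame(k),cv2.COLOR_RGB2BGR))
a=cv2.imread("pics/top3.png")[140:260,230:350];c=cv2.imread("pics/scene3.png")[150:270,240:360]
cv2.imwrite("pics/pair3.png",cv2.resize(np.hstack([a,c]),None,fx=3.3,fy=3.3,interpolation=2))
s=sense();T=s["eef_pos"];R=Ro.from_euler("xyz",s["tcp_rot"]).as_matrix()
for z in (0,158):print(proj("scene",T+R@[0,0,z]),proj("top",T+R@[0,0,z]))
print(proj("scene",np.array([*POT[:2],120])),proj("top",np.array([*POT[:2],120])))
E
```

```text
clock: 22.05
eef_pos: [533.9, -39.3, 331.7]
tcp_rot: [-3.132, 0.003, 1.317]
contact_force: [0.1, 0.4, -1.4]
opening: 0.272
grasp_force: 78.9
t 22.05 p [533.9 -39.3 331.7] rpy [-3.132e+00  3.000e-03  1.317e+00] q [-0.08  0.13  1.69 -0.    1.32  0.18] F [ 0.1  0.4 -1.4] op 23.2 g 78.9
turn [-0.01   0.003  0.001] then shift [-0.8  1.9 43.7] | shift first [-0.6  2.3 43.6]
[300.49396018 143.34143949] [298.59506304 193.17480924]
[298.37318109 203.02658323] [294.94801477 205.52857424]
[299.10157278 221.63690463] [294.41199551 208.02806431]
```

View pics/pair3.png

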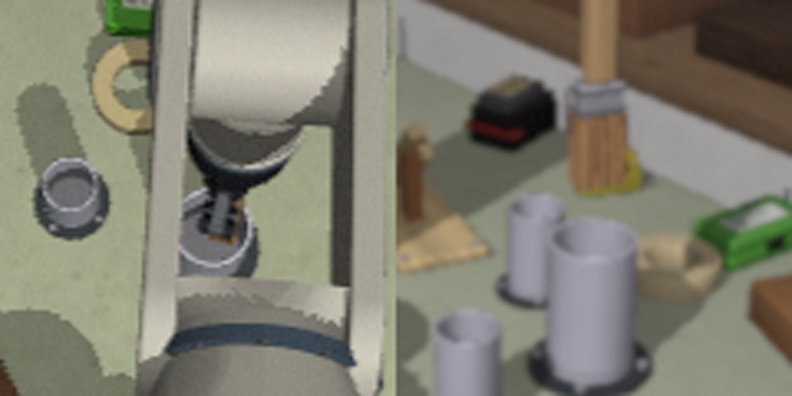

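The right (scene) half shows the bristle ends at about (301,207), above the pot mouth at (300,223) and over its centre to about 1 px. The left (top) half shows the gripper over the rim at about (296,210). Next I go down with force checks.

```bash
python3 -m creep '[{"x":0,"y":0,"z":15,"rx":-0.01,"ry":0.003,"rz":0,"hand":15},{"x":0,"y":0,"z":15,"rx":0,"ry":0,"rz":0,"hand":15},{"x":0,"y":0,"z":15,"rx":0,"ry":0,"rz":0,"hand":15},{"x":0,"y":0,"z":12,"rx":0,"ry":0,"rz":0,"hand":15},{"x":0,"y":0,"z":5,"rx":0,"ry":0,"rz":0,"hand":15},{"x":0,"y":0,"z":0,"rx":0,"ry":0,"rz":0,"hand":15}]'
python3 -m creep '[{"x":0,"y":0,"z":10,"rx":0,"ry":0,"rz":0,"hand":15},{"x":0,"y":0,"z":10,"rx":0,"ry":0,"rz":0,"hand":15},{"x":0,"y":0,"z":10,"rx":0,"ry":0,"rz":0,"hand":15},{"x":0,"y":0,"z":10,"rx":0,"ry":0,"rz":0,"hand":15},{"x":0,"y":0,"z":5,"rx":0,"ry":0,"rz":0,"hand":15},{"x":0,"y":0,"z":0,"rx":0,"ry":0,"rz":0,"hand":15}]'
python3 -c "
from h import *
st()"
```

```text
clock: 22.9
eef_pos: [534.1, -39.6, 270.3]
tcp_rot: [3.14, 0.0, 1.317]
contact_force: [1.2, -0.5, -1.6]
opening: 0.266
grasp_force: 79.0
clock: 23.65
eef_pos: [534.1, -39.6, 225.2]
tcp_rot: [3.141, 0.0, 1.317]
contact_force: [-0.2, -0.5, -1.6]
opening: 0.272
grasp_force: 79.0
t 23.65 p [534.1 -39.6 225.2] rpy [3.141 0.    1.317] q [-0.08  0.22  1.83 -0.    1.09  0.18] F [-0.2 -0.5 -1.6] op 23.2 g 79.0
```

```bash
python3 -m creep '[{"x":0,"y":0,"z":3,"rx":0,"ry":0,"rz":0,"hand":15},{"x":0,"y":0,"z":3,"rx":0,"ry":0,"rz":0,"hand":15},{"x":0,"y":0,"z":3,"rx":0,"ry":0,"rz":0,"hand":15},{"x":0,"y":0,"z":0,"rx":0,"ry":0,"rz":0,"hand":15}]'
python3 -m creep '[{"x":0,"y":0,"z":2,"rx":0,"ry":0,"rz":0,"hand":15},{"x":0,"y":0,"z":2,"rx":0,"ry":0,"rz":0,"hand":15},{"x":0,"y":0,"z":2,"rx":0,"ry":0,"rz":0,"hand":15},{"x":0,"y":0,"z":0,"rx":0,"ry":0,"rz":0,"hand":15}]'
```

```text
clock: 24.15
eef_pos: [534.1, -39.7, 216.4]
tcp_rot: [3.14, 0.0, 1.317]
contact_force: [0.4, 0.1, -0.9]
opening: 0.267
grasp_force: 79.0
clock: 24.65
eef_pos: [534.1, -39.6, 210.4]
tcp_rot: [3.14, 0.0, 1.317]
contact_force: [0.3, 0.1, -2.0]
opening: 0.273
grasp_force: 79.0
```

```bash
python3 -m creep '[{"x":0,"y":0,"z":2,"rx":0,"ry":0,"rz":0,"hand":15},{"x":0,"y":0,"z":2,"rx":0,"ry":0,"rz":0,"hand":15},{"x":0,"y":0,"z":0,"rx":0,"ry":0,"rz":0,"hand":15}]'
```

```text
clock: 25.02
eef_pos: [534.1, -39.6, 206.4]
tcp_rot: [3.14, 0.0, 1.317]
contact_force: [-0.7, -0.1, -1.8]
opening: 0.274
grasp_force: 79.0
```

Bristle ends at about 48 mm and still free. Keep feeling downward.

```bash
python3 -m creep '[{"x":0,"y":0,"z":2,"rx":0,"ry":0,"rz":0,"hand":15},{"x":0,"y":0,"z":2,"rx":0,"ry":0,"rz":0,"hand":15},{"x":0,"y":0,"z":0,"rx":0,"ry":0,"rz":0,"hand":15}]'
```

```text
clock: 25.4
eef_pos: [534.1, -39.6, 202.4]
tcp_rot: [3.14, 0.0, 1.317]
contact_force: [-0.4, -0.7, -1.3]
opening: 0.277
grasp_force: 79.0
```

```bash
python3 -m creep '[{"x":0,"y":0,"z":2,"rx":0,"ry":0,"rz":0,"hand":15},{"x":0,"y":0,"z":2,"rx":0,"ry":0,"rz":0,"hand":15},{"x":0,"y":0,"z":0,"rx":0,"ry":0,"rz":0,"hand":15}]'
```

```text
clock: 25.78
eef_pos: [534.2, -39.6, 198.4]
tcp_rot: [3.14, 0.0, 1.317]
contact_force: [0.1, 0.0, -1.0]
opening: 0.27
grasp_force: 79.0
```

```bash
python3 -m creep '[{"x":0,"y":0,"z":2,"rx":0,"ry":0,"rz":0,"hand":15},{"x":0,"y":0,"z":2,"rx":0,"ry":0,"rz":0,"hand":15},{"x":0,"y":0,"z":0,"rx":0,"ry":0,"rz":0,"hand":15}]'
```

```text
clock: 26.15
eef_pos: [534.5, -39.7, 194.8]
tcp_rot: [3.14, -0.0, 1.317]
contact_force: [-0.6, 0.4, 2.9]
opening: 0.27
grasp_force: 79.6
```

```bash
python3 -c "
from h import *
st()"
```

```text
t 26.15 p [534.5 -39.7 194.8] rpy [ 3.14  -0.     1.317] q [-0.08  0.25  1.86 -0.    1.02  0.18] F [-0.6  0.4  2.9] op 23.1 g 79.6
```

```bash
python3 -m creep '[{"x":0,"y":0,"z":1.5,"rx":0,"ry":0,"rz":0,"hand":15},{"x":0,"y":0,"z":1.5,"rx":0,"ry":0,"rz":0,"hand":15},{"x":0,"y":0,"z":0.5,"rx":0,"ry":0,"rz":0,"hand":15},{"x":0,"y":0,"z":0,"rx":0,"ry":0,"rz":0,"hand":15},{"x":0,"y":0,"z":0,"rx":0,"ry":0,"rz":0,"hand":15}]'
python3 -c "
from h import *
st()"
```

```text
clock: 26.78
eef_pos: [534.6, -39.7, 191.4]
tcp_rot: [3.139, -0.0, 1.317]
contact_force: [-0.2, -0.0, 5.7]
opening: 0.272
grasp_force: 79.9
t 26.77 p [534.6 -39.7 191.4] rpy [ 3.139 -0.     1.317] q [-0.08  0.26  1.86 -0.    1.02  0.18] F [-0.2 -0.   5.7] op 23.2 g 79.9
```

```bash
python3 -m creep '[{"x":0,"y":0,"z":-6,"rx":0,"ry":0,"rz":0,"hand":15},{"x":0,"y":0,"z":-12,"rx":0,"ry":0,"rz":0,"hand":15},{"x":0,"y":0,"z":-14,"rx":0,"ry":0,"rz":0,"hand":15},{"x":0,"y":0,"z":-14,"rx":0,"ry":0,"rz":0,"hand":15},{"x":0,"y":0,"z":-14,"rx":0,"ry":0,"rz":0,"hand":15},{"x":0,"y":0,"z":-12,"rx":0,"ry":0,"rz":0,"hand":15},{"x":0,"y":0,"z":-6,"rx":0,"ry":0,"rz":0,"hand":15},{"x":0,"y":0,"z":-1,"rx":0,"ry":0,"rz":0,"hand":15},{"x":0,"y":0,"z":0,"rx":0,"ry":0,"rz":0,"hand":15},{"x":0,"y":0,"z":0,"rx":0,"ry":0,"rz":0,"hand":15}]'
python3 - <<'E'
from h import *
st()
im=cv2.cvtColor(grab_frame("scene"),cv2.COLOR_RGB2BGR);cv2.imwrite("pics/scene4.png",im)
cv2.imwrite("pics/up4.png",cv2.resize(im[150:270,240:360],None,fx=4,fy=4,interpolation=2))
E
```

```text
clock: 28.02
eef_pos: [533.9, -39.6, 269.6]
tcp_rot: [3.141, 0.0, 1.317]
contact_force: [-0.8, -0.5, -1.0]
opening: 0.269
grasp_force: 79.0
t 28.02 p [533.9 -39.6 269.6] rpy [3.141 0.    1.317] q [-0.08  0.18  1.78 -0.    1.18  0.18] F [-0.8 -0.5 -1. ] op 22.9 g 79.0
```

View pics/up4.png

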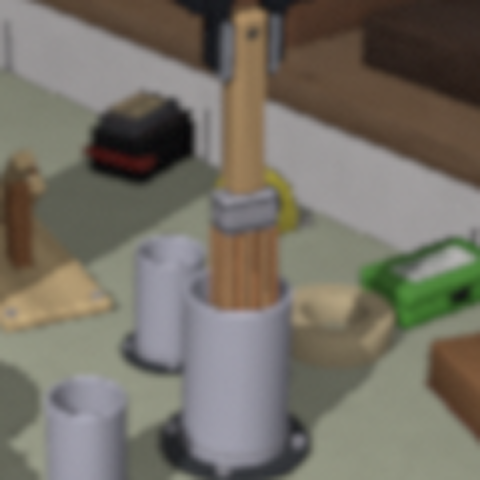

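The brush stands centred in the pot (crop (243,300)) with its bristle ends just below the rim. That's stroke one. Second stroke: down to the same height.

```bash
python3 -m creep '[{"x":0,"y":0,"z":6,"rx":0,"ry":0,"rz":0,"hand":15},{"x":0,"y":0,"z":12,"rx":0,"ry":0,"rz":0,"hand":15},{"x":0,"y":0,"z":14,"rx":0,"ry":0,"rz":0,"hand":15},{"x":0,"y":0,"z":14,"rx":0,"ry":0,"rz":0,"hand":15},{"x":0,"y":0,"z":14,"rx":0,"ry":0,"rz":0,"hand":15},{"x":0,"y":0,"z":8,"rx":0,"ry":0,"rz":0,"hand":15},{"x":0,"y":0,"z":4,"rx":0,"ry":0,"rz":0,"hand":15},{"x":0,"y":0,"z":2,"rx":0,"ry":0,"rz":0,"hand":15},{"x":0,"y":0,"z":2,"rx":0,"ry":0,"rz":0,"hand":15},{"x":0,"y":0,"z":2,"rx":0,"ry":0,"rz":0,"hand":15},{"x":0,"y":0,"z":1,"rx":0,"ry":0,"rz":0,"hand":15},{"x":0,"y":0,"z":0,"rx":0,"ry":0,"rz":0,"hand":15},{"x":0,"y":0,"z":0,"rx":0,"ry":0,"rz":0,"hand":15}]'
```

```text
clock: 29.7
eef_pos: [534.5, -39.7, 191.6]
tcp_rot: [3.139, -0.0, 1.317]
contact_force: [-2.2, 0.7, 6.0]
opening: 0.274
grasp_force: 79.9
```

The plate gave about 5 mm again. Up to the mouth, pause, then out.

```bash
python3 -m creep '[{"x":0,"y":0,"z":-6,"rx":0,"ry":0,"rz":0,"hand":15},{"x":0,"y":0,"z":-12,"rx":0,"ry":0,"rz":0,"hand":15},{"x":0,"y":0,"z":-14,"rx":0,"ry":0,"rz":0,"hand":15},{"x":0,"y":0,"z":-14,"rx":0,"ry":0,"rz":0,"hand":15},{"x":0,"y":0,"z":-14,"rx":0,"ry":0,"rz":0,"hand":15},{"x":0,"y":0,"z":-12,"rx":0,"ry":0,"rz":0,"hand":15},{"x":0,"y":0,"z":-6,"rx":0,"ry":0,"rz":0,"hand":15},{"x":0,"y":0,"z":-1,"rx":0,"ry":0,"rz":0,"hand":15},{"x":0,"y":0,"z":0,"rx":0,"ry":0,"rz":0,"hand":15},{"x":0,"y":0,"z":0,"rx":0,"ry":0,"rz":0,"hand":15},{"x":0,"y":0,"z":0,"rx":0,"ry":0,"rz":0,"hand":15}]'
python3 -m creep '[{"x":0,"y":0,"z":-15,"rx":0,"ry":0,"rz":0,"hand":15},{"x":0,"y":0,"z":-30,"rx":0,"ry":0,"rz":0,"hand":15},{"x":0,"y":0,"z":-35,"rx":0,"ry":0,"rz":0,"hand":15},{"x":0,"y":0,"z":0,"rx":0,"ry":0,"rz":0,"hand":15}]'
python3 -c "
from h import *
st();D=Ro.from_euler('xyz',[np.pi,0,RY]);g=np.array([558.6,226.6,152.5])
print(rest2(0,0,-58));p=g+50*n-15*b;plan(D,p);plan(R2,p)"
```

```text
clock: 31.08
eef_pos: [534.0, -39.6, 269.7]
tcp_rot: [3.141, 0.0, 1.317]
contact_force: [-0.3, -0.2, -1.1]
opening: 0.271
grasp_force: 78.9
clock: 31.58
eef_pos: [535.6, -39.7, 353.9]
tcp_rot: [3.134, -0.001, 1.317]
contact_force: [-0.1, 0.5, -1.0]
opening: 0.273
grasp_force: 79.1
t 31.57 p [535.6 -39.7 353.9] rpy [ 3.134e+00 -1.000e-03  1.317e+00] q [-0.08  0.11  1.67 -0.    1.35  0.18] F [-0.1  0.5 -1. ] op 23.3 g 79.1
[558.28155682 227.36579866 151.52287143]
turn [ 0.008 -0.001  0.001] then shift [288.3 -44.9 155.5] | shift first [288.2 -45.7 155.4]
turn [0.007 0.784 0.004] then shift [ 93.9 -44.9 313.8] | shift first [288.2 -45.7 155.4]
```

```bash
python3 -m creep '[{"x":41,"y":-6.5,"z":0,"rx":0.008,"ry":0,"rz":0,"hand":15},{"x":41,"y":-6.5,"z":0,"rx":0,"ry":0,"rz":0,"hand":15},{"x":41,"y":-6.5,"z":0,"rx":0,"ry":0,"rz":0,"hand":15},{"x":41,"y":-6.5,"z":0,"rx":0,"ry":0,"rz":0,"hand":15},{"x":41,"y":-6.5,"z":0,"rx":0,"ry":0,"rz":0,"hand":15},{"x":41,"y":-6.5,"z":0,"rx":0,"ry":0,"rz":0,"hand":15},{"x":42,"y":-6,"z":0,"rx":0,"ry":0,"rz":0,"hand":15},{"x":0,"y":0,"z":0,"rx":0,"ry":0.157,"rz":0,"hand":15},{"x":0,"y":0,"z":0,"rx":0,"ry":0.157,"rz":0,"hand":15},{"x":0,"y":0,"z":0,"rx":0,"ry":0.157,"rz":0,"hand":15},{"x":0,"y":0,"z":0,"rx":0,"ry":0.157,"rz":0,"hand":15},{"x":0,"y":0,"z":0,"rx":0,"ry":0.157,"rz":0,"hand":15},{"x":-30,"y":0,"z":30,"rx":0,"ry":0,"rz":0,"hand":15},{"x":-30,"y":0,"z":30,"rx":0,"ry":0,"rz":0,"hand":15},{"x":0,"y":0,"z":0,"rx":0,"ry":0,"rz":0,"hand":15},{"x":0,"y":0,"z":0,"rx":0,"ry":0,"rz":0,"hand":15}]'
python3 -c "
from h import *
st();g=np.array([558.6,226.6,152.5])
plan(R2,g+50*n-15*b);plan(R2,g-10*b)"
```

```text
clock: 33.58
eef_pos: [562.8, 250.8, 266.8]
tcp_rot: [-3.134, -0.786, 1.312]
contact_force: [-0.1, 0.9, -1.5]
opening: 0.268
grasp_force: 79.3
t 33.58 p [562.8 250.8 266.8] rpy [-3.134 -0.786  1.312] q [ 0.03  0.24  1.95  0.98  0.96 -0.31] F [-0.1  0.9 -1.5] op 22.9 g 79.3
turn [-0.005 -0.    -0.003] then shift [-48.1   2.1  48.5] | shift first [-48.1   2.4  48.5]
turn [-0.005 -0.    -0.003] then shift [-98.1   2.1  53.5] | shift first [-98.1   2.6  53.5]
```

```bash
python3 -m creep '[{"x":-24,"y":1,"z":24,"rx":-0.005,"ry":0,"rz":-0.003,"hand":15},{"x":-24,"y":1.2,"z":24,"rx":0,"ry":0,"rz":0,"hand":15},{"x":0,"y":0,"z":4,"rx":0,"ry":0,"rz":0,"hand":15},{"x":-15,"y":0,"z":0,"rx":0,"ry":0,"rz":0,"hand":15},{"x":-15,"y":0,"z":0,"rx":0,"ry":0,"rz":0,"hand":15},{"x":-12,"y":0,"z":0,"rx":0,"ry":0,"rz":0,"hand":15},{"x":0,"y":0,"z":0,"rx":0,"ry":0,"rz":0,"hand":15},{"x":0,"y":0,"z":0,"rx":0,"ry":0,"rz":0,"hand":15}]'
python3 -c "
from h import *
st();g=np.array([558.6,226.6,152.5])
plan(R2,g-10*b)"
```

```text
clock: 34.58
eef_pos: [558.3, 224.3, 166.4]
tcp_rot: [3.14, -0.786, 1.316]
contact_force: [1.7, 0.7, 2.4]
opening: 0.272
grasp_force: 79.5
t 34.58 p [558.3 224.3 166.4] rpy [ 3.14  -0.786  1.316] q [-0.02  0.39  2.03  1.11  0.88 -0.59] F [1.7 0.7 2.4] op 23.2 g 79.5
turn [ 0.001 -0.001  0.   ] then shift [-8.2 -0.3  1.5] | shift first [-8.2 -0.3  1.5]
```

```bash
python3 -m creep '[{"x":-1,"y":0,"z":0,"rx":0,"ry":0,"rz":0,"hand":15},{"x":-1,"y":0,"z":0,"rx":0,"ry":0,"rz":0,"hand":15},{"x":0,"y":0,"z":0,"rx":0,"ry":0,"rz":0,"hand":15}]'
python3 - <<'E'
from h import *
s=sense();st();print(s["wrist_torque"]);g=np.array([558.6,226.6,152.5]);plan(R2,g-10*b)
for k in("scene","top"):cv2.imwrite(f"pics/{k}5.png",cv2.cvtColor(grab_frame(k),cv2.COLOR_RGB2BGR))
a=cv2.imread("pics/top5.png")[160:250,150:260];c=cv2.imread("pics/scene5.png")[140:230,200:310]
cv2.imwrite("pics/pair5.png",cv2.resize(np.hstack([a,c]),None,fx=3.6,fy=3.6,interpolation=2))
E
```

```text
clock: 34.95
eef_pos: [557.4, 222.9, 164.2]
tcp_rot: [-3.141, -0.786, 1.316]
contact_force: [1.7, 1.6, 5.8]
opening: 0.269
grasp_force: 79.6
t 34.95 p [557.4 222.9 164.2] rpy [-3.141 -0.786  1.316] q [-0.03  0.39  2.04  1.11  0.88 -0.59] F [1.7 1.6 5.8] op 23.0 g 79.6
[ 1.1278453  -0.66869741 -0.34746637]
turn [ 0.    -0.001 -0.   ] then shift [-5.6  0.3  1. ] | shift first [-5.6  0.3  1. ]
```

View pics/pair5.png

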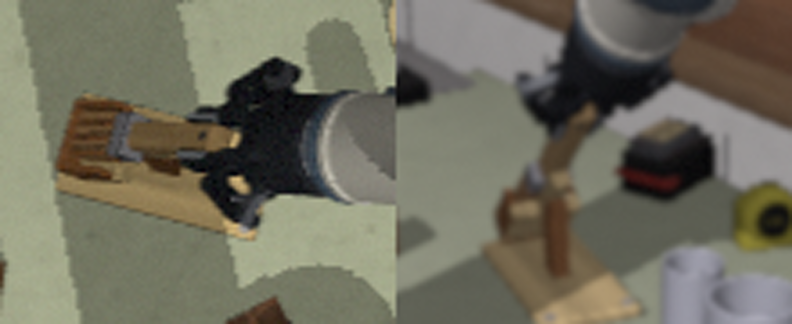

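The top half shows the brush lying along the rest with its bristles between the cheeks at crop (95,140). In the scene half it sits on the rail. Contact came about 6 mm early and pushes vertically, so the ends may be touching the stop. I'll back up the slope and feel again.

```bash
python3 -m creep '[{"x":6,"y":0,"z":-6,"rx":0,"ry":0,"rz":0,"hand":15},{"x":0,"y":0,"z":-6,"rx":0,"ry":0,"rz":0,"hand":15},{"x":0,"y":0,"z":0,"rx":0,"ry":0,"rz":0,"hand":15},{"x":0,"y":0,"z":0,"rx":0,"ry":0,"rz":0,"hand":15}]'
python3 -m creep '[{"x":-3,"y":0,"z":0,"rx":0,"ry":0,"rz":0,"hand":15},{"x":-3,"y":0,"z":0,"rx":0,"ry":0,"rz":0,"hand":15},{"x":0,"y":0,"z":0,"rx":0,"ry":0,"rz":0,"hand":15},{"x":0,"y":0,"z":0,"rx":0,"ry":0,"rz":0,"hand":15}]'
python3 -m creep '[{"x":-2,"y":0,"z":0,"rx":0,"ry":0,"rz":0,"hand":15},{"x":0,"y":0,"z":0,"rx":0,"ry":0,"rz":0,"hand":15},{"x":0,"y":0,"z":0,"rx":0,"ry":0,"rz":0,"hand":15}]'
python3 - <<'E'
from h import *
st();plan(R2,np.array([558.6,226.6,152.5])-10*b)
E
```

```text
clock: 35.55
eef_pos: [555.5, 218.4, 176.1]
tcp_rot: [-3.14, -0.784, 1.315]
contact_force: [-0.0, -0.4, -1.2]
opening: 0.267
grasp_force: 79.5
clock: 36.05
eef_pos: [554.9, 214.7, 172.4]
tcp_rot: [-3.14, -0.786, 1.315]
contact_force: [-0.3, 1.4, 2.0]
opening: 0.274
grasp_force: 79.4
clock: 36.42
eef_pos: [554.6, 213.2, 171.0]
tcp_rot: [-3.141, -0.785, 1.315]
contact_force: [0.5, 1.5, 4.2]
opening: 0.273
grasp_force: 79.5
t 36.42 p [554.6 213.2 171. ] rpy [-3.141 -0.785  1.315] q [-0.05  0.38  2.04  1.09  0.89 -0.59] F [0.5 1.5 4.2] op 23.3 g 79.5
turn [-0. -0. -0.] then shift [-3.2  0.5 13. ] | shift first [-3.2  0.5 13. ]
```

```bash
python3 -m creep '[{"x":-2,"y":0,"z":0,"rx":0,"ry":0,"rz":0,"hand":15},{"x":0,"y":0,"z":0,"rx":0,"ry":0,"rz":0,"hand":15},{"x":0,"y":0,"z":0,"rx":0,"ry":0,"rz":0,"hand":15}]'
python3 -m creep '[{"x":-2,"y":0,"z":0,"rx":0,"ry":0,"rz":0,"hand":15},{"x":0,"y":0,"z":0,"rx":0,"ry":0,"rz":0,"hand":15},{"x":0,"y":0,"z":0,"rx":0,"ry":0,"rz":0,"hand":15}]'
python3 - <<'E'
from h import *
st();plan(R2,np.array([558.6,226.6,152.5]))
E
```

```text
clock: 36.8
eef_pos: [554.2, 211.7, 169.3]
tcp_rot: [-3.141, -0.785, 1.315]
contact_force: [-0.4, 1.5, 4.7]
opening: 0.269
grasp_force: 79.6
clock: 37.17
eef_pos: [553.9, 210.8, 168.4]
tcp_rot: [-3.141, -0.786, 1.316]
contact_force: [0.8, 4.1, 6.2]
opening: 0.272
grasp_force: 79.6
t 37.17 p [553.9 210.8 168.4] rpy [-3.141 -0.786  1.316] q [-0.05  0.38  2.04  1.09  0.9  -0.6 ] F [0.8 4.1 6.2] op 23.2 g 79.6
turn [-0.001 -0.001 -0.   ] then shift [ 0.4  0.5 22.9] | shift first [ 0.4  0.6 22.9]
```

```bash
python3 -m creep '[{"x":1.5,"y":0,"z":4,"rx":0,"ry":0,"rz":0,"hand":15},{"x":0,"y":0.5,"z":4,"rx":0,"ry":0,"rz":0,"hand":15},{"x":0,"y":0,"z":4,"rx":0,"ry":0,"rz":0,"hand":15},{"x":0,"y":0,"z":4,"rx":0,"ry":0,"rz":0,"hand":15},{"x":0,"y":0,"z":0,"rx":0,"ry":0,"rz":0,"hand":15}]'
python3 -m creep '[{"x":0,"y":0,"z":1.5,"rx":0,"ry":0,"rz":0,"hand":15},{"x":0,"y":0,"z":1.5,"rx":0,"ry":0,"rz":0,"hand":15},{"x":0,"y":0,"z":0,"rx":0,"ry":0,"rz":0,"hand":15}]'
python3 -m creep '[{"x":0,"y":0,"z":1,"rx":0,"ry":0,"rz":0,"hand":15},{"x":0,"y":0,"z":1,"rx":0,"ry":0,"rz":0,"hand":15},{"x":0,"y":0,"z":0,"rx":0,"ry":0,"rz":0,"hand":15}]'
python3 - <<'E'
from h import *
st();plan(R2,np.array([558.6,226.6,152.5]))
E
```

```text
clock: 37.8
eef_pos: [557.0, 222.4, 157.1]
tcp_rot: [-3.14, -0.785, 1.315]
contact_force: [0.6, 3.3, -1.7]
opening: 0.271
grasp_force: 78.9
clock: 38.17
eef_pos: [557.8, 224.2, 155.3]
tcp_rot: [-3.14, -0.785, 1.315]
contact_force: [1.6, 2.1, -1.1]
opening: 0.276
grasp_force: 79.2
clock: 38.55
eef_pos: [558.2, 225.6, 154.0]
tcp_rot: [-3.141, -0.785, 1.315]
contact_force: [1.0, 1.4, -0.2]
opening: 0.272
grasp_force: 79.1
t 38.55 p [558.2 225.6 154. ] rpy [-3.141 -0.785  1.315] q [-0.02  0.41  2.04  1.13  0.86 -0.62] F [ 1.   1.4 -0.2] op 23.2 g 79.1
turn [-0.     0.001 -0.001] then shift [-0.3  0.2  1.8] | shift first [-0.3  0.2  1.8]
```

```bash
python3 -m creep '[{"x":0,"y":0,"z":1,"rx":0,"ry":0,"rz":0,"hand":15},{"x":0,"y":0,"z":1,"rx":0,"ry":0,"rz":0,"hand":15},{"x":0,"y":0,"z":0,"rx":0,"ry":0,"rz":0,"hand":15}]'
python3 -m creep '[{"x":-0.5,"y":0,"z":1,"rx":0,"ry":0,"rz":0,"hand":15},{"x":-0.5,"y":0,"z":1,"rx":0,"ry":0,"rz":0,"hand":15},{"x":0,"y":0,"z":0,"rx":0,"ry":0,"rz":0,"hand":15}]'
python3 - <<'E'
from h import *
st();plan(R2,np.array([558.6,226.6,152.5]))
E
```

```text
clock: 38.92
eef_pos: [558.5, 227.0, 152.6]
tcp_rot: [-3.141, -0.785, 1.315]
contact_force: [-0.2, 0.4, 0.9]
opening: 0.274
grasp_force: 79.4
clock: 39.3
eef_pos: [558.9, 226.9, 152.5]
tcp_rot: [3.141, -0.787, 1.317]
contact_force: [-11.3, -19.8, 24.3]
opening: 0.27
grasp_force: 83.7
t 39.3 p [558.9 226.9 152.5] rpy [ 3.141 -0.787  1.317] q [-0.02  0.42  2.04  1.14  0.86 -0.62] F [-11.3 -19.8  24.3] op 23.1 g 83.7
turn [ 0.    -0.001  0.001] then shift [-0.3 -0.2 -0.3] | shift first [-0.3 -0.2 -0.3]
```

At the stop, and the TCP is where it was when I took the brush. Ease off, open, withdraw along the handle.

```bash
python3 -m creep '[{"x":0,"y":0,"z":-1.8,"rx":0,"ry":0,"rz":0,"hand":15},{"x":0,"y":0,"z":0,"rx":0,"ry":0,"rz":0,"hand":15},{"x":0,"y":0,"z":0,"rx":0,"ry":0,"rz":0,"hand":26},{"x":0,"y":0,"z":0,"rx":0,"ry":0,"rz":0,"hand":45},{"x":0,"y":0,"z":0,"rx":0,"ry":0,"rz":0,"hand":60},{"x":0,"y":0,"z":0,"rx":0,"ry":0,"rz":0,"hand":60},{"x":0,"y":0,"z":-20,"rx":0,"ry":0,"rz":0,"hand":60},{"x":0,"y":0,"z":-40,"rx":0,"ry":0,"rz":0,"hand":60},{"x":0,"y":0,"z":-50,"rx":0,"ry":0,"rz":0,"hand":60},{"x":0,"y":0,"z":-50,"rx":0,"ry":0,"rz":0,"hand":60},{"x":0,"y":0,"z":-50,"rx":0,"ry":0,"rz":0,"hand":60},{"x":0,"y":0,"z":0,"rx":0,"ry":0,"rz":0,"hand":60},{"x":0,"y":0,"z":0,"rx":0,"ry":0,"rz":0,"hand":60}]' 50
python3 - <<'E'
from h import *
st()
for k in("scene","top"):cv2.imwrite(f"pics/{k}6.png",cv2.cvtColor(grab_frame(k),cv2.COLOR_RGB2BGR))
a=cv2.imread("pics/top6.png")[120:280,140:300];c=cv2.imread("pics/scene6.png")[90:250,150:310]
cv2.imwrite("pics/pair6.png",cv2.resize(np.hstack([a,c]),None,fx=2.5,fy=2.5,interpolation=2))
for z in (22,):print(proj('top',LOW+b*-200+n*0),proj('top',LOW))
E
```

```text
clock: 40.92
eef_pos: [520.7, 82.3, 300.5]
tcp_rot: [-3.141, -0.784, 1.315]
contact_force: [-0.5, -0.4, -0.1]
opening: 0.705
grasp_force: 0.0
t 40.92 p [520.7  82.3 300.5] rpy [-3.141 -0.784  1.315] q [-0.32  0.17  1.96  0.84  1.23 -0.45] F [-0.5 -0.4 -0.1] op 60.2 g 0.0
[210.60143291 199.06891337] [170.9523529  197.11767895]
```

View pics/pair6.png

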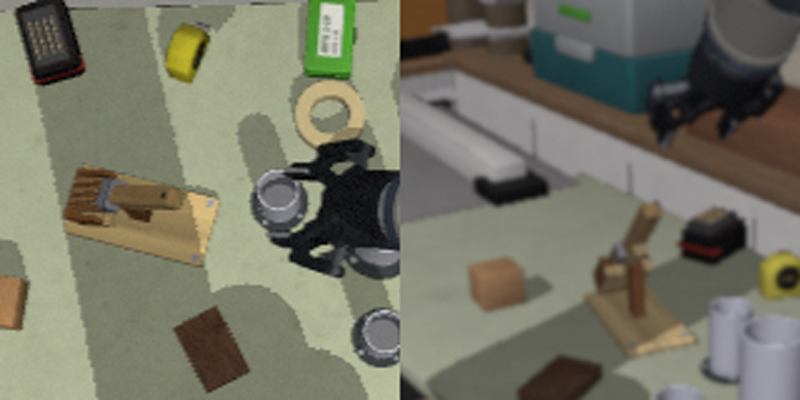

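The brush lies in the rest as it did the first time (butt at crop (178,196), bristles at the stop at crop (70,195)). The hand is clear and the bystanders haven't moved, so I'm handing it in.

```bash
python3 -c "
from rig import *
print(sign_off())"
```

```text
the job is handed in; nothing more can be done
None
```

Job handed in at about 41 s: the brush was laid in the rest, retaken by the handle end, given two full scrubbing strokes in the pot (plate pressed about 5 mm each by force reading), then laid back at the stop and released, with the other things where they were.

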